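# Pack out the gap in a rail clamp with horseshoe spacers and hold it tight

## Robot

A 6-joint arm with a two-finger parallel gripper is mounted at the origin on a cart in front of the work surface, level with it; the furniture and walls round the work are solid. World frame = base frame: x ahead of the robot, y to its left, z up, the work surface at z = 0. Lengths are in m, angles in rad, forces in N, time in s.
With the tool pointing down it reaches from about 0.275 to 0.775 m from the base axis. Payload 14.6 kg.
Tool frame: the origin (TCP) lies at the very end of the fingers, on their centre line; the grasp point (between the pads) lies 19 mm behind it; z points along the fingers, y is the line along which they close (so a half turn about z gives the same grasp; the last joint's range is limited). The gripper opens to 85 mm and grips with 20 to 120 N. Pads are 22 mm wide; open, the fingers measure 114 mm over their backs; the gripper's body (76 mm by 85 mm) begins 54 mm behind the grasp point. The pads swing forward as they close: fully open they stand 13 mm farther back than shut.
Start: joints at [1.175, 0.263, -0.048, 1.259, 0, 1.415], TCP at [0.125, 0.51, 0.231] pointing down, gripper open.
Joint ranges: [-2.65, 2.65], [-0.89, 1.7], [-1.18, 1.37], [-2.13, 2.11], [-1.35, 1.29], [-3.14, 3.14]. Speed limits (rad/s): [1.89, 1.89, 2.57, 2.79, 3.14, 3.14].

## Interface

Orientations are given as a unit quaternion [w, x, y, z].
In Python, from workcell import ctrl gives the robot as it stands. Calls block until the motion is done:
- ctrl.move_to(position, orientation): joint-space move of the TCP to a pose.
- ctrl.movel(position, vel=0.15, attitude=None, until_force=None): straight line of the TCP; attitude=None keeps the orientation; vel is the mean speed in m/s. With until_force (N) it stops when the force on the tool has changed by that much, and returns True; else False.
- ctrl.movej(angles): joint-space move.
- ctrl.gripper_to(opening): finger opening in m; the grip force is fixed at half the most; returns when the fingers have stopped.
- ctrl.wait(seconds).
- ctrl.inverse_kinematics(position, orientation): joint angles nearest the present ones, or None.
- ctrl.read_camera(name): name is "side" or "top"; returns the picture (420x560x3 uint8, red, green, blue); there is no depth.
- ctrl.get_calibration(name): a dict with "fx", "fy", "cx", "cy" (pixels), "k1" (the pictures are not rectified: a ray, as slopes to the right and down, at radius r is drawn at 1 + k1 r^2 times it, then the intrinsics apply), "position" and "orientation" of the camera in the world. Camera axes: x right, y down, z forward; pixel columns grow to the right and rows downward; lengths in m; the calibration is good to about 2 mm. A picture is of the moment at which its call begins. get_calibration takes no time and is no camera call.
A pose or a line that the arm cannot do raises ctrl.MotionError and nothing moves.
- ctrl.hand_in(): hands the job in; it is judged then, once.
Readings, each from a call of its own:
- ctrl.get_time(): time.
- ctrl.get_q(): joint angles.
- ctrl.get_qvel(): joint speeds.
- ctrl.get_effort(): joint torques, N m.
- ctrl.get_tool_pos(): TCP position.
- ctrl.get_eef_rot(): TCP orientation.
- ctrl.get_force(): force on the tool from outside, world axes, zero at the start.
- ctrl.get_wrist_torque(): the same for the moment, N m.
- ctrl.get_grip_width(): finger opening in m.
- ctrl.get_finger_force(): force on a finger pad.
Only numpy, scipy, OpenCV 4.12 (cv2) and the standard library are available. Lean on these libraries where they do the work, as an engineer would, in place of code of your own. Each camera call takes 0.05 s, during which the arm holds its last target. There are 200 camera calls.

## Task

The spring plunger of the clamp rail is too short to reach the carrier locked on the rail. Take horseshoe spacers from the storage rail and hook them astride the clamp rail into the gap, slid up against the carrier, adding one after another until pressing the plunger's knob squeezes the stack against the carrier before the plunger comes to its own end stop. Finish while still pushing the knob steadily so that the stack stays clamped; leave the spare spacers hanging on the storage rail and everything else on the bench where it is.

Things in the scene. Friction and masses are not known exactly. Their poses are not given: they have to be found in the camera images.
- clamp_rail: Clamp rail, fixed: straight aluminium rail 16 mm wide, flat top 62 mm above the bench (upper edges bevelled), along its y axis from y = -90 to +64 mm, on a dark foot plate. Origin on the bench under the rail's centre line. The carrier sits towards -y; towards +y a bracket (30 mm wide, 88 mm high, y = 48 to 62 mm) guides the plunger. The gap lies between carrier face and plunger pad
- carrier_face (a point): Centre of the carrier's face that bounds the gap, 74 mm above the bench, looking along the clamp rail's +y. The carrier is an aluminium block (32 mm wide, 36 mm along the rail, top 87 mm above the bench) locked on the clamp rail, at a different place each time
- plunger_face (a point): Centre of the plunger pad's face (28 mm wide, 21 mm high) on the other side of the gap, looking along the clamp rail's -y; moves with the plunger. Open (joint 0) it stands at y = +18 mm of the clamp rail, fully pressed at y = 0
- plunger_knob (a point): Centre of the outer (+y) face of the plunger's black palm knob (round, 34 mm wide, 16 mm thick, 74 mm above the bench, axis along the rail), at y = +112 mm of the clamp rail when open. Push here towards the carrier (-y). It moves with the plunger
- plunger (a joint): How far the plunger is pressed towards the carrier, m: 0 open to 0.018, where it meets its own end stop (its hub on the bracket). A spring pushes it back open, 1.5 N at 0 to about 4.2 N at 0.018, so it opens again when let go
- rack: Storage rail, fixed to the bench: the same rail profile as the clamp rail (16 mm wide, top 62 mm above the bench) 188 mm long along its y axis, with black end caps 68 mm high; the spacers hang on it about 42 mm apart. Origin on the bench under its middle
- spacer_1_mid (a point): Steel horseshoe spacer, one of four alike, about 60 g: 46 mm wide (its x), 10 mm thick (its y, along the rail), 55 mm high: half-round arch over two straight legs 13 mm wide and 32 mm long, slot 20 mm wide between them. It hangs astride a rail, the slot's top on the rail's top, feet 30 mm above the bench. This point is its centre, half-way up (57.5 mm above the bench while it hangs)
- spacer_2_mid (a point): Another such spacer; this point is its centre
- spacer_3_mid (a point): Another such spacer; this point is its centre
- spacer_4_mid (a point): Another such spacer; this point is its centre
- beaker: Bystander, to be left alone: low glass beaker, 52 mm wide, 60 mm high; origin at the centre of its underside
- small_vial: Bystander, to be left alone: small vial with a white cap, 25 mm wide, 53 mm high; origin at the centre of its underside
- dish: Bystander, to be left alone: round flat dish, 62 mm wide, 15 mm high; origin at the centre of its underside

How it is judged:
On the way:
1. a spacer hangs astride the clamp rail in the gap, let go, with the plunger open ((((x of spacer_1_mid in the frame of clamp_rail between -0.006 and 0.006 m and z of spacer_1_mid in the frame of clamp_rail between 0.0525 and 0.0625 m and y of spacer_1_mid in the frame of clamp_rail between -0.026 and 0.016 m) and contact force between the fingers and spacer_1 below 0.3 N) or ((x of spacer_2_mid in the frame of clamp_rail between -0.006 and 0.006 m and z of spacer_2_mid in the frame of clamp_rail between 0.0525 and 0.0625 m and y of spacer_2_mid in the frame of clamp_rail between -0.026 and 0.016 m) and contact force between the fingers and spacer_2 below 0.3 N) or ((x of spacer_3_mid in the frame of clamp_rail between -0.006 and 0.006 m and z of spacer_3_mid in the frame of clamp_rail between 0.0525 and 0.0625 m and y of spacer_3_mid in the frame of clamp_rail between -0.026 and 0.016 m) and contact force between the fingers and spacer_3 below 0.3 N) or ((x of spacer_4_mid in the frame of clamp_rail between -0.006 and 0.006 m and z of spacer_4_mid in the frame of clamp_rail between 0.0525 and 0.0625 m and y of spacer_4_mid in the frame of clamp_rail between -0.026 and 0.016 m) and contact force between the fingers and spacer_4 below 0.3 N)) and value of joint plunger below 0.006 m), for 0.2 s.
At the end, for the whole second after the job is handed in: For the last second the robot pushes the plunger (over 3 N), short of its end stop (under 17.6 mm); plunger and carrier each bear on a spacer with over 3 N; every spacer hangs upright in the gap or on the storage rail (within 6 mm sideways, 5 mm in height) (contact force between the fingers and plunger above 3 N and value of joint plunger between 0.0005 and 0.0176 m and contact force between any of spacer_1, spacer_2, spacer_3, spacer_4 and plunger above 3 N and contact force between any of spacer_1, spacer_2, spacer_3, spacer_4 and carrier above 3 N and ((x of spacer_1_mid in the frame of clamp_rail between -0.006 and 0.006 m and z of spacer_1_mid in the frame of clamp_rail between 0.0525 and 0.0625 m and y of spacer_1_mid in the frame of clamp_rail between -0.026 and 0.016 m) or (x of spacer_1_mid in the frame of rack between -0.006 and 0.006 m and z of spacer_1_mid in the frame of rack between 0.0525 and 0.0625 m and y of spacer_1_mid in the frame of rack between -0.09 and 0.09 m)) and ((x of spacer_2_mid in the frame of clamp_rail between -0.006 and 0.006 m and z of spacer_2_mid in the frame of clamp_rail between 0.0525 and 0.0625 m and y of spacer_2_mid in the frame of clamp_rail between -0.026 and 0.016 m) or (x of spacer_2_mid in the frame of rack between -0.006 and 0.006 m and z of spacer_2_mid in the frame of rack between 0.0525 and 0.0625 m and y of spacer_2_mid in the frame of rack between -0.09 and 0.09 m)) and ((x of spacer_3_mid in the frame of clamp_rail between -0.006 and 0.006 m and z of spacer_3_mid in the frame of clamp_rail between 0.0525 and 0.0625 m and y of spacer_3_mid in the frame of clamp_rail between -0.026 and 0.016 m) or (x of spacer_3_mid in the frame of rack between -0.006 and 0.006 m and z of spacer_3_mid in the frame of rack between 0.0525 and 0.0625 m and y of spacer_3_mid in the frame of rack between -0.09 and 0.09 m)) and ((x of spacer_4_mid in the frame of clamp_rail between -0.006 and 0.006 m and z of spacer_4_mid in the frame of clamp_rail between 0.0525 and 0.0625 m and y of spacer_4_mid in the frame of clamp_rail between -0.026 and 0.016 m) or (x of spacer_4_mid in the frame of rack between -0.006 and 0.006 m and z of spacer_4_mid in the frame of rack between 0.0525 and 0.0625 m and y of spacer_4_mid in the frame of rack between -0.09 and 0.09 m)) and linear speed of plunger below 0.01 m/s); the arm keeps its last pose, push and grip.
It fails at once if the beaker is shifted by more than 3 cm (distance of beaker from where it was at the start of the episode above 0.03 m).
It fails at once if the small vial is shifted by more than 3 cm (distance of small_vial from where it was at the start of the episode above 0.03 m).
It fails at once if the dish is shifted by more than 3 cm (distance of dish from where it was at the start of the episode above 0.03 m).
It also fails if it takes over 72 s, if anything falls off the work surface, if the arm or the gripper's body presses on something with over 40 N, if the wrist force passes 120 N, or if a joint passes its speed limit or range.

## Working session

There is one attempt and no reset: what is moved stays moved. The work goes in short steps, each a Python script; the robot and the scene stay as the last script left them, time stands still between calls to the robot, and variables do not carry over. Pictures are saved under pics/ and viewed, at most 10 in all, crops included, and the job is handed in when it is done.

```bash
mkdir -p pics
python3 - <<'E'
from workcell import ctrl
import cv2
for n in("side","top"):
    im=ctrl.read_camera(n); cv2.imwrite(f"pics/{n}0.png",im[:,:,::-1]); print(n,ctrl.get_calibration(n))
print(ctrl.get_eef_rot(),ctrl.get_time())
E
```

```text
side {'fx': 455.00384530973975, 'fy': 455.00384530973975, 'cx': 280.3743670218197, 'cy': 208.2036215802159, 'k1': -0.04919954936474312, 'position': array([0.56497643, 0.93506493, 0.57590238]), 'orientation': array([ 0.00942598, -0.0180095 ,  0.8655592 , -0.50039393])}
top {'fx': 454.1302012832967, 'fy': 454.1302012832967, 'cx': 272.07974010677776, 'cy': 206.9626533525892, 'k1': 0.026669882556832007, 'position': array([0.47582699, 0.01542383, 1.06857146]), 'orientation': array([ 0.03724933, -0.69726546,  0.7147971 , -0.03871   ])}
[-1.27262783e-04  1.20112788e-01  9.92760142e-01 -4.49730284e-04] 0.1
```

View pics/top0.png

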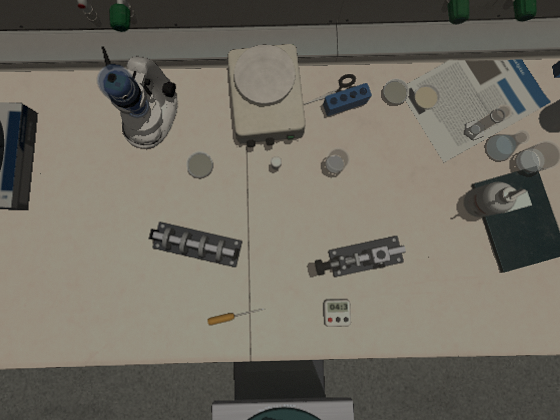

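View pics/side0.png

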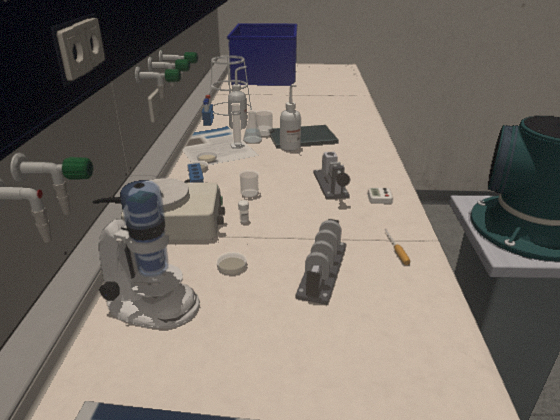

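Run:
```python
import cv2,numpy as np
t=cv2.imread("pics/top0.png"); s=cv2.imread("pics/side0.png")
a=cv2.resize(t[212:276,140:250],(770,448),interpolation=cv2.INTER_CUBIC)
b=cv2.resize(t[225:285,302:412],(770,420),interpolation=cv2.INTER_CUBIC)
cv2.imwrite("pics/c1.png",cv2.resize(np.vstack([a,b]),(0,0),fx=.69,fy=.69))
c=cv2.resize(s[145:215,300:360],(480,560),interpolation=cv2.INTER_CUBIC)
d=cv2.resize(s[210:310,290:355],(312,560*6//7),interpolation=cv2.INTER_CUBIC)
d=cv2.copyMakeBorder(d,0,80,0,0,cv2.BORDER_CONSTANT)
cv2.imwrite("pics/c2.png",np.hstack([c,d]))
```

```text
(no output)
```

View pics/c1.png

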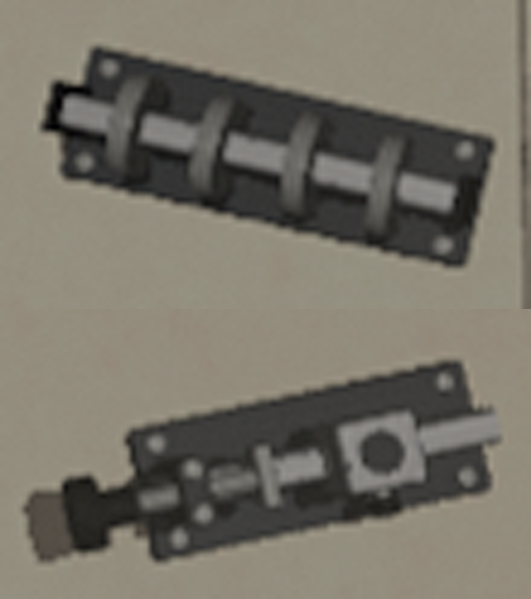

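View pics/c2.png

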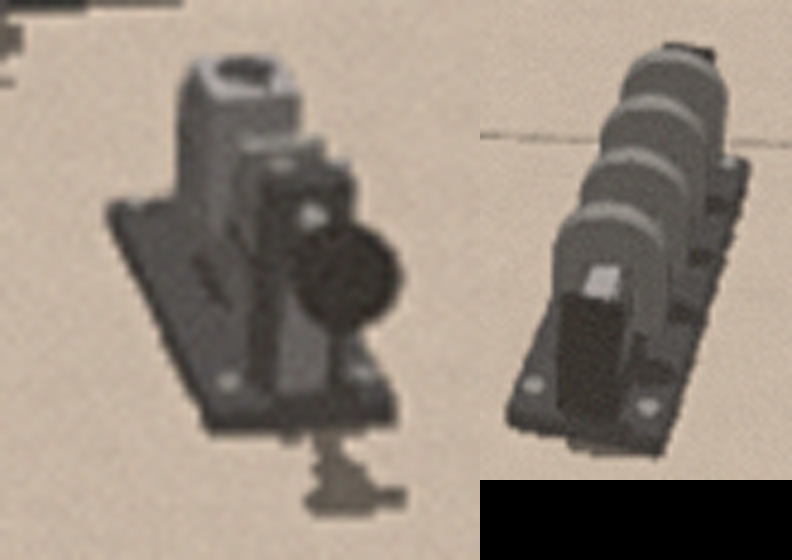

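Views: in the top view the rack runs from about (152,234) to (236,253), with its spacers at roughly (167,237), (184,242), (202,246) and (220,248). The clamp rail runs from the knob at (320,267) to the rail end at (405,250). Its carrier top is centred near (381,255) and the plunger pad near (358,259). Next I'll measure these more finely.

```bash
cat > h.py <<'E'
import numpy as np,cv2
from scipy.spatial.transform import Rotation as R
from workcell import ctrl
def cam(n):
    c=ctrl.get_calibration(n); K=np.array([[c['fx'],0,c['cx']],[0,c['fy'],c['cy']],[0,0,1]])
    q=c['orientation']; return K,np.array([c['k1'],0,0,0,0]),c['position'],R.from_quat([q[1],q[2],q[3],q[0]]).as_matrix()
def cast(n,uv,z):
    K,d,p,M=cam(n); a=cv2.undistortPoints(np.float64(uv).reshape(-1,1,2),K,d)[:,0]
    r=np.c_[a,np.ones(len(a))]@M.T; return p+r*((z-p[2])/r[:,2])[:,None]
def proj(n,P):
    K,d,p,M=cam(n); return cv2.projectPoints((np.float64(P).reshape(-1,3)-p)@M,np.zeros(3),np.zeros(3),K,d)[0][:,0]
E
python3 - <<'E'
from h import *
im=cv2.imread("pics/top0.png")
hsv=cv2.cvtColor(im,cv2.COLOR_BGR2HSV)
print("bench",im[300,150],"rail",im[240,175],im[252,398])
def comps(x0,x1,y0,y1,name):
    S=4
    c=cv2.resize(im[y0:y1,x0:x1],None,fx=S,fy=S,interpolation=cv2.INTER_CUBIC).astype(int)
    g=c.mean(2); sat=c[:,:,2]-c[:,:,0]
    m=((g>125)&(sat<16)).astype(np.uint8)
    n,l,st,ce=cv2.connectedComponentsWithStats(m)
    for i in range(1,n):
        if st[i,4]>25:
            uv=(ce[i]+.5)/S-.5+[x0,y0]
            print(name,np.round(uv,2),st[i,4]/S**2,st[i,2:4]/S,"z62",np.round(cast("top",[uv],.062)[0,:2],4),"z85",np.round(cast("top",[uv],.086)[0,:2],4),"z10",np.round(cast("top",[uv],.01)[0,:2],4))
comps(145,245,215,272,"rack"); comps(308,410,230,280,"clamp")
E
```

```text
bench [127 143 149] rail [131 133 136] [119 121 124]
rack [157.31 235.1 ] 30.875 [8.5  5.75] z62 [0.5282 0.2671] z85 [0.5269 0.2611] z10 [0.5309 0.2801]
rack [174.42 239.15] 36.6875 [10.5   5.75] z62 [0.5182 0.2294] z85 [0.5172 0.2243] z10 [0.5204 0.2405]
rack [192.46 243.28] 42.875 [11.75  6.25] z62 [0.5081 0.1897] z85 [0.5073 0.1856] z10 [0.5098 0.1987]
rack [210.52 247.36] 44.125 [11.25  6.5 ] z62 [0.4981 0.15  ] z85 [0.4976 0.1468] z10 [0.4993 0.157 ]
rack [227.73 251.27] 43.25 [10.75  6.  ] z62 [0.4886 0.1122] z85 [0.4883 0.1099] z10 [0.4892 0.1172]
clamp [393.3  239.38] 1.625 [1.25 1.75] z62 [ 0.5058 -0.2538] z85 [ 0.5051 -0.2474] z10 [ 0.5073 -0.2677]
clamp [387.29 252.36] 169.3125 [33.5  15.75] z62 [ 0.4776 -0.2391] z85 [ 0.4776 -0.233 ] z10 [ 0.4777 -0.2522]
clamp [333.81 252.33] 2.1875 [1.75 1.5 ] z62 [ 0.4805 -0.1215] z85 [ 0.4804 -0.1183] z10 [ 0.4807 -0.1286]
clamp [363.55 257.29] 35.25 [9.25 5.75] z62 [ 0.4681 -0.1864] z85 [ 0.4683 -0.1816] z10 [ 0.4677 -0.1969]
clamp [341.39 257.6 ] 2.5625 [2.   1.75] z62 [ 0.4685 -0.1377] z85 [ 0.4687 -0.1341] z10 [ 0.4682 -0.1457]
clamp [343.54 266.88] 2.25 [1.75 1.75] z62 [ 0.4482 -0.1416] z85 [ 0.4489 -0.1379] z10 [ 0.4468 -0.1497]
```

Run:
```python
from h import *
im=cv2.imread("pics/top0.png"); g=im.mean(2); sat=im[:,:,2].astype(int)-im[:,:,0]
for r in range(242,272): print(r,' '.join('%3d'%v for v in g[r,352:408]))
```

```text
242 138 139 138 138 139 141 140 137 124 113 108 105  97  65  64  51  54  53  56  57  59  60  59  59  60  60  59  59  58  59  61  58  59  61  61  60  61  60  61  60  59  52  53  60  59  58  63 104 139 137 137 138 138 138 138 138
243 139 141 135 120 115 114 107 103  80  63  53  51  54  55  57  60  61  60  59  61  60  60  62  59  59  59  61  60  59  59  61  61  61  60  61  60  60  61  61  59  61  60  59  61  59  58  63  98 142 139 137 137 138 137 139 137
244 114 107 100  77  67  64  48  52  53  56  59  59  61  60  59  60  60  59  60  59  59  58  59  59  62  59  60  61  62  61  61  59  61  59  59  60  61  59  59  61  61  61  61  60  61  60  62  91 143 127 140 129 140 138 138 136
245  64  57  52  54  56  58  60  59  61  61  60  60  59  60  58  58  61  58  60  60  60  60  62  61  62  62  60  61  60  58  57  55  54  58  66  57  61  62  60  61  61  59  61  59  58  57  57  60 110  88 109  98 127 138 137 137
246  57  61  61  61  61  61  61  60  58  59  59  61  59  61  61  60  61  60  61  60  61  61  60  60  58  57  56  50  52  64  80  91  92  99 106  67  58  60  61  59  56  57  54  52  51  53 
[... 5039 characters left out ...]
 138 138 137 137
269  63  64  61  62  62  63  62  62  61  62  60  59  56  55  53  57  69  74 104 101 104 101 106 109 117 143 143 142 141 141 139 139 138 138 139 138 138 138 138 140 138 138 138 138 137 138 138 137 137 137 138 138 138 137 137 139
270  62  61  62  61  63  62  61  57  54  53  59  71  69  87 102 105 112 119 145 143 142 141 142 141 140 140 138 137 137 139 137 137 138 137 138 138 138 137 138 139 138 136 138 139 138 138 139 138 138 138 137 138 138 137 139 139
271  62  61  59  56  54  56  61  73  89 103 105 116 114 130 143 140 142 141 141 140 138 138 137 140 140 137 138 137 137 137 135 135 136 136 138 139 139 136 137 138 138 137 137 138 138 138 138 137 138 137 137 137 137 137 137 138
```

Run:
```python
from h import *
im=cv2.imread("pics/top0.png"); g=im.mean(2)
def seg(cols,r0,r1,thr=100):
    uv=[]
    for c in cols:   # edge crossings of the bright strip -> sub-pixel middle
        v=g[r0:r1,c]; b=v>thr; i=np.argmax(b); j=len(b)-1-np.argmax(b[::-1])
        up=i-1+(thr-v[i-1])/(v[i]-v[i-1]); dn=j+(v[j]-thr)/(v[j]-v[j+1]); uv.append([c,r0+(up+dn)/2])
    return np.array(uv)
a=cast("top",seg(range(361,367),252,264),.062)[:,:2]; b=cast("top",seg(range(392,401),245,258),.062)[:,:2]
print("gap rail",a.mean(0),"end rail",b.mean(0))
d=a.mean(0)-b.mean(0); d/=np.linalg.norm(d); print("clamp dir",d,np.degrees(np.arctan2(d[0],d[1])))
n=np.array([d[1],-d[0]])
print("side offs", (a-b.mean(0))@n,(b-b.mean(0))@n)
cf=cast("top",[[372.7,255.5]],.087)[0,:2]; pf=cast("top",[[358.7,259]],.0845)[0,:2]
print("carrier",cf,"pad",pf,"gap",(pf-cf)@d,"lat",(cf-b.mean(0))@n,(pf-b.mean(0))@n)
print("origin (from pad)",b.mean(0)+d*((pf-b.mean(0))@d-.018))
# bolts of the clamp foot, z~.01
# rack
seglist=[(range(155,160),228,241),(range(171,178),230,247),(range(189,196),235,252),(range(207,214),239,256),(range(224,231),243,260)]
P=np.vstack([cast("top",seg(*s),.062)[:,:2] for s in seglist]); m=P.mean(0); e=np.linalg.svd(P-m)[2][0]; e*=np.sign(e[1])
ne=np.array([e[1],-e[0]]); print("rack",m,e,np.degrees(np.arctan2(e[0],e[1])),"resid",np.round(1e3*((P-m)@ne),1))
for r in range(224,256,1): print(r,' '.join('%3d'%v for v in g[r,148:240:1])) if r in(233,236,239,242,245,248,251) else 0
# profile along an axis line at z=.085 above the rail (arch tops), and at z=.062
s=np.arange(-.105,.105,.0015)
L=np.c_[m+s[:,None]*e,np.full(len(s),.085)]; uv=proj("top",L).astype(np.float32)
pr=cv2.remap(g.astype(np.float32),uv[:,0].reshape(1,-1),uv[:,1].reshape(1,-1),cv2.INTER_LINEAR)[0]
print([(round(1e3*x,1),int(v)) for x,v in zip(s,pr)])
```

```text
gap rail [ 0.46821138 -0.18633794] end rail [ 0.48199768 -0.25846118]
clamp dir [-0.18774989  0.98221687] -10.821499673383967
side offs [ 2.13188377e-04  3.37452238e-05 -1.48957829e-05  2.63318799e-05
 -4.18752476e-04  1.60382779e-04] [-3.53065097e-04  2.53698119e-05 -1.36346511e-04 -2.99263827e-04
 -3.85527462e-04 -1.61956989e-04 -1.18390251e-04 -2.33544055e-04
  1.66272438e-03]
carrier [ 0.47160329 -0.20119927] pad [ 0.46483231 -0.17134776] gap 0.030591908609445027 lat 0.0005413759994905608 -0.0005045813906384046
origin (from pad) [ 0.46870741 -0.18893293]
rack [0.50768381 0.18610102] [0.25582616 0.9667228 ] 14.822544466777991 resid [ 3.6  3.9 -0.9 -1.1 -0.9 -0.8 -0.7 -0.5 -0.6 -0.8 -0.7 -0.5 -0.5 -0.3
 -0.6 -0.7 -0.5 -0.2 -0.2  0.   0.3  0.2 -0.1  0.   0.1  0.1  0.3  0.4
  0.3  0.2  0.2  0.5  0.4]
233 144 107  48  12  10 110 134 130 125 121 112 107  99  89  76  70  89  99  97  95  67  38  34  36  38  35  28  42  52  53  53  52  52  50  50  65  78  74  72  67  50  39  44  50  53  53  54  50  52  54  52  54  53  54  52  53  50  48  46  46  57  76  94 108 110 118 127 134 145 141 141 
[... 5152 characters left out ...]
), (np.float64(63.0), 106), (np.float64(64.5), 103), (np.float64(66.0), 105), (np.float64(67.5), 110), (np.float64(69.0), 125), (np.float64(70.5), 129), (np.float64(72.0), 128), (np.float64(73.5), 127), (np.float64(75.0), 127), (np.float64(76.5), 127), (np.float64(78.0), 128), (np.float64(79.5), 127), (np.float64(81.0), 127), (np.float64(82.5), 127), (np.float64(84.0), 128), (np.float64(85.5), 127), (np.float64(87.0), 115), (np.float64(88.5), 67), (np.float64(90.0), 16), (np.float64(91.5), 13), (np.float64(93.0), 27), (np.float64(94.5), 56), (np.float64(96.0), 102), (np.float64(97.5), 129), (np.float64(99.0), 142), (np.float64(100.5), 140), (np.float64(102.0), 139), (np.float64(103.5), 138)]
```

```bash
cat >> h.py <<'E'
CP=np.array([.46821,-.18634]); CD=np.array([-.18775,.98222])   # clamp rail: point at rail y=C0, direction +y
PAD=np.array([.46483,-.17135]); CO=CP+CD*((PAD-CP)@CD-.018)      # origin under pad-0.018
RM=np.array([.50808,.1897]); RD=np.array([np.sin(np.radians(14.33)),np.cos(np.radians(14.33))])
RP=np.array([.50768,.1861])   # zero of the arch profile
def ori(d):
    y=-np.array([d[1],-d[0],0]); z=np.array([0,0,-1.]); q=R.from_matrix(np.c_[np.cross(y,z),y,z]).as_quat(); return np.r_[q[3],q[:3]]
def onrail(o,d,y,x=0): return o+d*y+np.array([d[1],-d[0]])*x
OFF=.007; ZG=.026
E
python3 - <<'E'
from h import *
for d,sgn in((RD,1),(CD,1)):
    for s in(1,-1):
        q=ctrl.inverse_kinematics([.5,.18*np.sign(1 if d is RD else -1),.1],ori(s*d)); print(s,None if q is None else np.round(q,2))
o=RM+RD*((RP-RM)@RD)
print("rack zero",o)
s=ori(RD); P=onrail(o,RD,-.0585+OFF)
ctrl.gripper_to(.064)
ctrl.move_to([*P,.13],s); print(ctrl.get_time(),ctrl.get_q())
for n in("side","top"): cv2.imwrite(f"pics/{n}1.png",ctrl.read_camera(n)[:,:,::-1])
a=cv2.imread("pics/side1.png")[150:330,240:400]; b=cv2.imread("pics/top1.png")[150:330,120:280]
cv2.imwrite("pics/v1.png",cv2.resize(np.hstack([a,b]),(800,450),interpolation=cv2.INTER_CUBIC))
E
```

```text
1 [ 0.19  0.35 -0.29  0.93  0.   -1.13]
-1 [ 0.19  0.35 -0.29  0.93  0.    2.01]
1 [-0.5   0.35 -0.29  0.93  0.   -2.26]
-1 [-0.5   0.35 -0.29  0.93  0.    0.88]
rack zero [0.5071922  0.18622461]
2.6917 [ 1.10794564e-01  2.96169786e-01 -2.85934328e-01  9.88628135e-01
  9.12556256e-05 -1.21001096e+00]
```

View pics/v1.png

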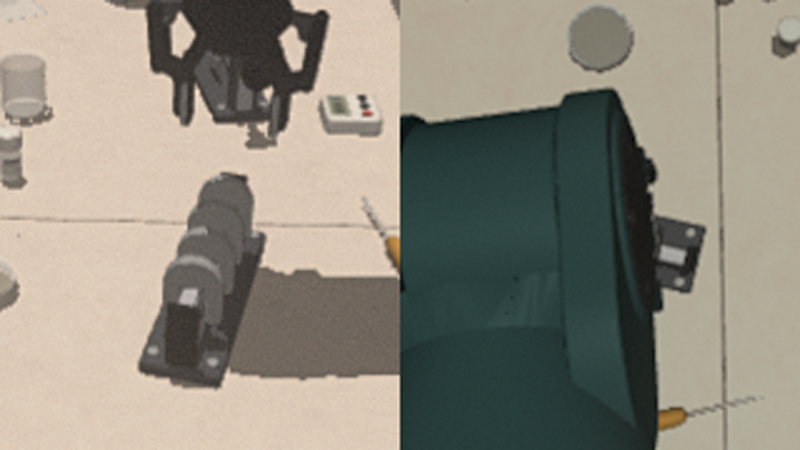

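The side view shows the open gripper in line above the far end of the rack, with nothing in its way. Next: descend, grip, and feel the rail's sides to correct the camera's lateral bias.

```bash
cat >> h.py <<'E'
def lateral_probe(d,r=.006,f=5):
    """feel both sides of the rail with the gripped spacer; returns the middle as shift along rail x"""
    p=ctrl.get_tool_pos(); n=np.array([d[1],-d[0],0]); out=[]
    for s in(1,-1):
        h=ctrl.movel(p+s*r*n,vel=.015,until_force=f); out.append((ctrl.get_tool_pos()-p)@n); print("probe",s,h,np.round(1e3*out[-1],2),np.round(ctrl.get_force(),1)); ctrl.movel(p,vel=.03)
    return sum(out)/2
E
python3 - <<'E'
from h import *
p=ctrl.get_tool_pos()
print("hit",ctrl.movel([p[0],p[1],ZG],vel=.08,until_force=6),ctrl.get_tool_pos(),ctrl.get_force())
ctrl.gripper_to(.03); print("width",ctrl.get_grip_width(),ctrl.get_finger_force(),ctrl.get_force())
q=ctrl.get_tool_pos(); ctrl.movel(q+[0,0,.003],vel=.03)
print("mid shift",lateral_probe(RD),ctrl.get_grip_width(),ctrl.get_time())
E
```

```text
hit False [0.49463657 0.13676566 0.02635906] [ 0.06297888 -0.47576099  1.11484363]
width 0.045015125962779616 60.146767882724816 [-0.65612059  0.94507148  6.31321981]
probe 1 True 2.21 [-0.3 -0.4 -0.7]
probe -1 True -1.35 [ 2.1 -0.9  2.1]
mid shift 0.0004286417301433088 0.04511010802195098 5.8833
```

Run:
```python
from h import *
p=ctrl.get_tool_pos(); ctrl.movel([p[0],p[1],.112],vel=.15)
P=onrail(CO,CD,-.003+OFF,.0004); print("target",P)
ctrl.move_to([*P,.112],ori(CD)); ctrl.movel([*P,.075],vel=.1)
print(ctrl.get_time(),ctrl.get_tool_pos(),ctrl.get_grip_width(),ctrl.get_q()[5])
cv2.imwrite("pics/side2.png",cv2.resize(ctrl.read_camera("side")[120:220,280:400,::-1],(720,600),interpolation=cv2.INTER_CUBIC))
```

```text
target [ 0.46834791 -0.18493097]
8.325 [ 0.46852577 -0.18450903  0.07517599] 0.04535592025306759 -2.297462542814707
```

View pics/side2.png

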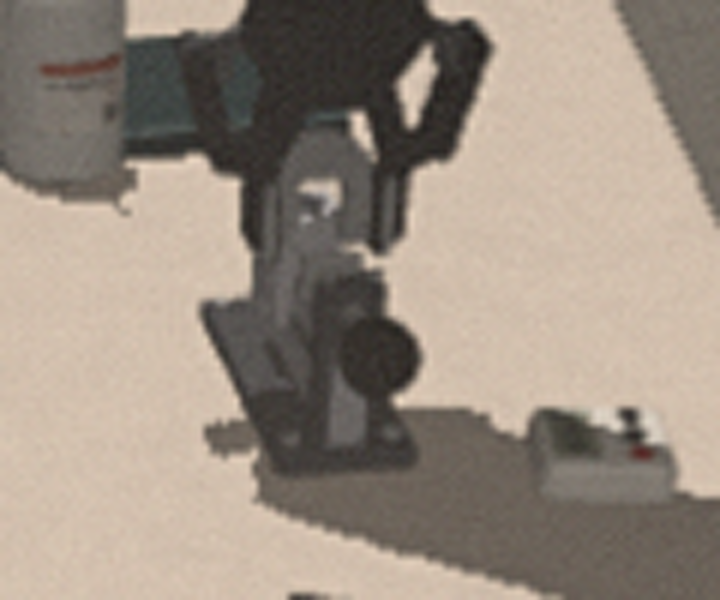

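The spacer is held upright at about (325,200) in the crop, lined up over the rail between carrier and bracket. Lowering with a force guard.

```bash
cat >> h.py <<'E'
def seat(d=CD):
    """lower guarded, slide to the carrier side, let go; returns y of spacer mid in the clamp frame"""
    p=ctrl.get_tool_pos(); h=ctrl.movel([p[0],p[1],.0272],vel=.05,until_force=6); p=ctrl.get_tool_pos()
    print("lower hit",h,np.round(p,4),np.round(ctrl.get_force(),1))
    if p[2]>.032: return False
    h=ctrl.movel(p-np.r_[d,0]*.012,vel=.02,until_force=5); p=ctrl.get_tool_pos()
    print("slide hit",h,"mid y",np.round(1e3*((p[:2]-CO)@d-OFF),2),np.round(ctrl.get_force(),1))
    ctrl.movel(p+np.r_[d,0]*.0005,vel=.02)
    return True
E
python3 - <<'E'
from h import *
print(seat(),ctrl.get_time(),ctrl.get_grip_width())
E
```

```text
lower hit False [ 0.4689 -0.1849  0.0274] [ 0.3 -0.  -0.7]
slide hit True mid y -6.09 [ 0.2 -0.2 -1.3]
True 10.075 0.04503347280135345
```

Run:
```python
from h import *
ctrl.gripper_to(.062); ctrl.wait(.3)
p=ctrl.get_tool_pos(); ctrl.movel([p[0],p[1],.112],vel=.12)
o=RM+RD*((RP-RM)@RD); P=onrail(o,RD,-.019+OFF,.0004)
ctrl.move_to([*P,.112],ori(RD))
cv2.imwrite("pics/top3.png",cv2.resize(ctrl.read_camera("top")[225:285,302:412,::-1],(770,420),interpolation=cv2.INTER_CUBIC))
print("hit",ctrl.movel([*P,ZG],vel=.08,until_force=6),ctrl.get_tool_pos())
ctrl.gripper_to(.03); print("width",ctrl.get_grip_width(),ctrl.get_finger_force(),ctrl.get_time())
```

```text
hit False [0.50487965 0.17456503 0.02639616]
width 0.04503539382982205 60.19582523033023 14.4583
```

View pics/top3.png

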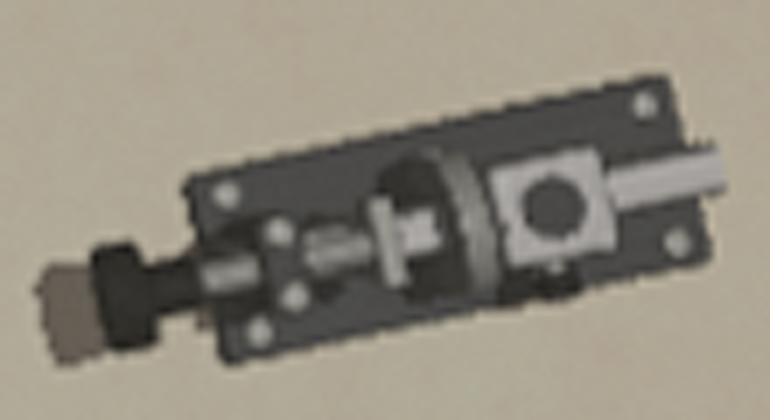

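Spacer 1 hangs astride the rail at about (478,225) in the crop, right next to the carrier with perhaps 2 mm of gap. The plunger pad at (390,240) is open. Spacer 2 is gripped; I'll place it and push both up to the carrier.

```bash
sed -i 's/def seat(d=CD)/def seat(d=CD,f=5)/; s/vel=.02,until_force=5/vel=.02,until_force=f/' h.py
python3 - <<'E'
from h import *
p=ctrl.get_tool_pos(); ctrl.movel([p[0],p[1],.112],vel=.15)
P=onrail(CO,CD,.0075+OFF,.0004)
ctrl.move_to([*P,.112],ori(CD)); ctrl.movel([*P,.062],vel=.1)
if seat(f=12):
    ctrl.gripper_to(.062); ctrl.wait(.3)
    p=ctrl.get_tool_pos(); ctrl.movel([p[0],p[1],.135],vel=.12)
    K=onrail(CO,CD,.112+.040,.0004); ctrl.gripper_to(0); ctrl.move_to([*K,.135],ori(CD))
    cv2.imwrite("pics/top4.png",cv2.resize(ctrl.read_camera("top")[225:285,302:412,::-1],(770,420),interpolation=cv2.INTER_CUBIC))
    cv2.imwrite("pics/side4.png",cv2.resize(ctrl.read_camera("side")[120:220,280:400,::-1],(504,420),interpolation=cv2.INTER_CUBIC))
print(ctrl.get_time(),ctrl.get_tool_pos(),ctrl.get_grip_width())
E
```

```text
lower hit True [ 0.4662 -0.1742  0.0266] [-1.5 -0.   6.9]
slide hit True mid y 3.42 [-0.4  3.3  7.8]
21.5083 [ 0.44100452 -0.0401732   0.13507206] -0.00027967533234678985
```

View pics/top4.png

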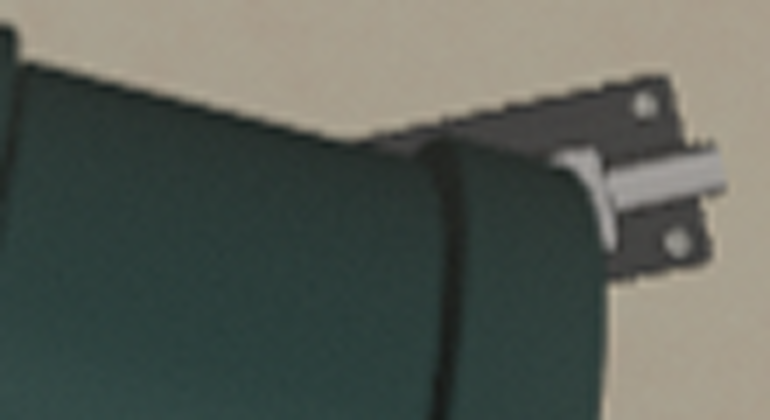

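View pics/side4.png

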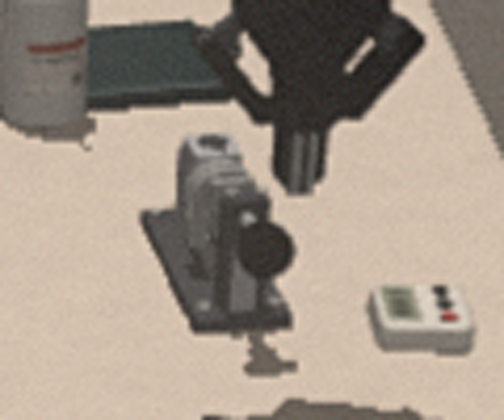

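The side view shows two arches stacked between carrier and bracket at about (215,180), with the closed gripper beyond the knob at (265,248). Now I'll press the knob.

Run:
```python
from h import *
d=np.r_[CD,0]
p=ctrl.get_tool_pos(); ctrl.movel([p[0],p[1],.058],vel=.12); ctrl.wait(.2)
f0=ctrl.get_force()@d; p=ctrl.get_tool_pos(); y=lambda:1e3*((ctrl.get_tool_pos()[:2]-CO)@CD)
print("free",y(),f0)
h=ctrl.movel(p-d*.026,vel=.03,until_force=1.3); print("touch",h,y(),ctrl.get_force()@d-f0)
p=ctrl.get_tool_pos()
h=ctrl.movel(p-d*.024,vel=.02,until_force=10); print("press",h,y(),ctrl.get_force()@d-f0)
p=ctrl.get_tool_pos()
for i in range(1,9):
    ctrl.movel(p-d*.0006*i,vel=.01); ctrl.wait(.15); f=ctrl.get_force()@d-f0; print(i,round(y(),2),round(f,1))
    if f>14: break
print(ctrl.get_time())
```

```text
free 151.1240379780375 0.4819433364602095
touch False 125.24541138236289 -0.1562691479756762
press True 113.14023411258904 3.0864060811104883
1 112.99 7.6
2 112.96 11.5
3 112.93 16.5
25.4417
```

Run:
```python
from h import *
ctrl.wait(.8); print(ctrl.get_force(),ctrl.get_tool_pos(),ctrl.get_time())
a=ctrl.read_camera("side")[:,:,::-1]
A=cv2.resize(a[130:210,300:370],(490,560),interpolation=cv2.INTER_CUBIC); B=cv2.resize(a[210:310,290:355],(300,462))
cv2.imwrite("pics/side5.png",np.hstack([A,cv2.copyMakeBorder(B,0,98,0,0,cv2.BORDER_CONSTANT)]))
```

```text
[-1.00979098 16.67121704  7.68880612] [ 0.44830565 -0.07787103  0.05826917] 26.2417
```

View pics/side5.png

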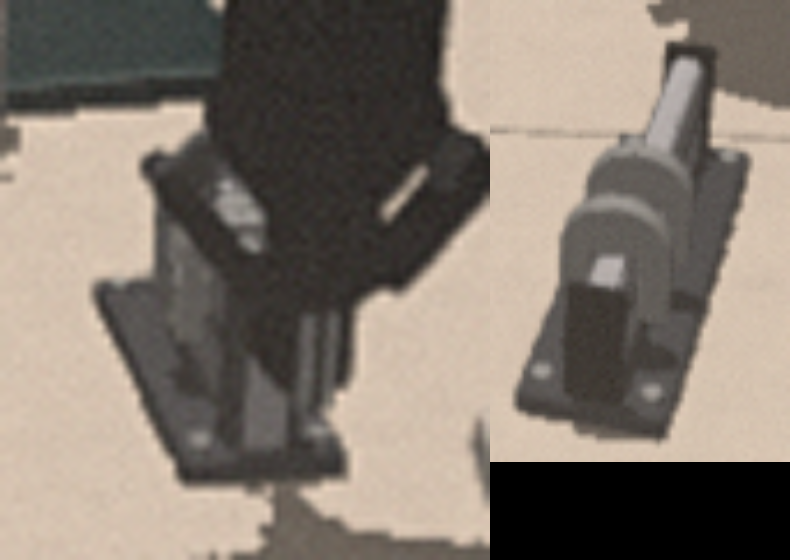

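The spare spacers hang undisturbed on the rack, and the fingers hold the knob at a steady 16 N or so. At a tool y of 125 mm the fingers had not yet touched the knob, so the press is at most about 12 mm, well short of the 18 mm stop.

```bash
python3 -c "
from workcell import ctrl
print(ctrl.hand_in(),ctrl.get_time())"
```

```text
the job is handed in; nothing more can be done
the job is handed in; nothing more can be done
```

I handed the job in with two spacers stacked against the carrier and the arm holding the knob at about 16 N; by my estimate the plunger is pressed 10 to 12 mm, short of its 18 mm end stop, and the two spare spacers still hang on the storage rail. The judge's verdict was not shown.

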